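# Open the adjustable tin rack

### The job

Make room in the tin rack for more tins: press down the release tab on the rack's sliding stop and, keeping it pressed, push the stop back along its toothed bar, away from the tins, until it is fully home against the end block. Then take the hand away so that the tab springs up. Only press and push with the fingertips: do not lift anything, and leave the tins and the other things on the worktop standing where they are.

Things in the scene. Friction and masses are not known exactly. Their poses are not given: they have to be found in the camera images.
- rack: Tin rack fixed to the worktop: wooden board 130 x 400 x 14 mm (own x, y, z); origin: centre of its underside. A steel bar 10 mm wide (z 45-59 mm, 8 mm saw teeth below) runs along its y at its x = -0.040, the robot's side. Its +y end has a wooden cheek, its -y end (the robot's right) an end block 44 x 22 mm, both 70 mm high. Tins stand on the board between cheek and stop. Yaw varies.
- stop (a joint): Travel of the sliding stop along the bar, m, growing towards the rack's -y: 0 nearest the tins, 0.14 fully home at the end block; starts at 0 to 0.05. Needs about 2 N with the tab down. With the tab up the ratchet blocks travel towards home (after at most 8 mm of play) but lets the stop slide towards the tins.
- release (a joint): How far the release tab is pressed, m: 0 up (it starts up, within 4 mm), 0.009 fully down. A spring lifts it (about 2 N at first, 6.5 N fully down). The ratchet is free when it is pressed more than 0.0045 and locks again as the tab comes up, so it must stay pressed while the stop is pushed.
- release_top (a point): Centre of the top of the release tab on the stop: ribbed grey plastic, 36 mm wide (rack x), 48 mm long (rack y), top at z = 0.092 when up, 0.083 fully down; moves with it. An upright on the stop (34 mm wide, 12 mm thick, top at z = 0.113) has the face a fingertip on the tab can push 29 mm from this point towards the rack's -y. The tab's other three sides are open.
- stop_foot (a point): Centre of the -y end face (z = 0.050) of the sliding stop, which meets the end block when home. The stop is a black carriage 34 mm wide and 70 mm long on the bar, top at z = 0.072; from its other end a steel jaw plate reaches over the board in front of the tins, top at z = 0.066.
- home_face (a point): Fixed point on the rack where stop_foot lies when the stop is fully home (z = 0.050, on the bar's line).
- small_tin_a: Small closed food tin with a paler, whiter label, 58 mm diameter, 72 mm high, standing loose on the board at the rack's x of about +0.02, between the cheek and the stop (the two tins' order varies). Origin: centre of its underside; z up.
- small_tin_b: Small closed food tin with a darker label, 58 mm diameter, 72 mm high, standing loose on the board beside the other one. Origin: centre of its underside; z up.
- mug_1: Light blue mug, 82 x 117 x 91 mm, bystander left of the rack. Origin: centre of its underside.
- glass_1: Clear drinking glass, 81 mm diameter, 93 mm high, bystander right of the rack. Origin: centre of its underside.
- shaker: Sugar shaker, 70 mm diameter, 127 mm high, bystander behind the rack on the right. Origin: centre of its underside.
Mind the look-alikes: they are no part of the job. What is shaped like the small_tin_b but orange or pink is not meant. Leave any orange look-alike of the small_tin_a alone.

How it is judged:
By the outcome, as a careful person would: the job done as asked, in the order asked, and still so for the second after the job is handed in, with the robot touching nothing.
It also fails if it takes over 38 s, if anything falls off the work surface, if the arm or the gripper's body presses on something with over 40 N, if the wrist force passes 120 N, or if a joint passes its speed limit or range.

### The arm

A 6-joint arm with a two-finger parallel gripper is mounted at the origin on a cart in front of the work surface, level with it; the furniture and walls round the work are solid. World frame = base frame: x ahead of the robot, y to its left, z up, the work surface at z = 0. Lengths are in mm, angles in rad, forces in N, time in s.
With the tool pointing down it reaches from about 350 to 775 mm from the base axis. Payload 7.3 kg.
Tool frame: the origin (TCP) lies at the very end of the fingers, on their centre line; the grasp point (between the pads) lies 19 mm behind it; z points along the fingers, y is the line along which they close (so a half turn about z gives the same grasp; the last joint's range is limited). The gripper opens to 92 mm and grips with 3 to 60 N. Pads are 19 mm wide; open, the fingers measure 130 mm over their backs; the gripper's body (75 mm by 190 mm) begins 47 mm behind the grasp point.
Start: joints at [1.096, 0.342, 1.524, -0, 1.275, -0.146], TCP at [169.512, 496.901, 226.741] pointing down, gripper open.
Joint ranges: [-2.53, 2.53], [-0.77, 2.02], [0.04, 2.7], [-1, 4.14], [0.28, 2.66], [-3.11, 3.11]. Speed limits (rad/s): [2.57, 2.57, 3.14, 3.14, 3.14, 3.14].

### API

Orientations are given as [roll, pitch, yaw] about the fixed x, y, z axes, in that order (R = Rz(yaw) Ry(pitch) Rx(roll)).
In Python, from plant import bot gives the robot as it stands.
- The arm moves only by the tool send_rows, never from a script. Its argument "rows" is a list of rows, each an object of numbers: "x", "y", "z": the shift along the tool's x, y, z in units of 0.2 m (1.0 is 0.2 m); "ax", "ay", "az": the turn, a rotation vector about the tool's x, y, z in units of 60 degrees (1.0 is 60 degrees); "jaw": the opening, from -1 (shut) to 1 (fully open), so that 0 is half open. In form: [{"x": .., "y": .., "z": .., "ax": .., "ay": .., "az": .., "jaw": ..}, ...]. A call has exactly 10 rows; each row is the pose to reach, as a shift and turn from the pose commanded when the call began, along the tool's axes at that moment; what a row does not reach only later rows make up. A row lasts 1/8 s, in which the tool goes at most 62.5 mm and 10.7 degrees, less where a joint would pass 70% of its speed; a pose out of reach is approached as far as the arm can. A call with a number of a shift or a turn outside -1 to 1 is refused whole. A call with a gripper value outside its range is refused whole. The fingers move at their own pace and stop on an object; the grip force is fixed at half the most. Time passes only in rows, so rows that repeat a pose let the fingers close, or fill a call up. It gives the time, the measured TCP pose, the force, the opening and the grip force at its end, in the units of the state.
- bot.get_obs(): the state, without advancing time (a new reading comes with each control period).
- bot.capture(name): name is "scene" or "top" or "wrist"; returns (picture, depth): 420x560x3 uint8, red, green, blue; 420x560 float32, mm along the optical axis (not along the pixel's ray), 0 where there is no reading.
- bot.camera_model(name): a dict with "vertical_fov" (degrees; the focal length in pixels is half the picture's height over the tangent of half this angle, whatever the lens; pixels are square), "cx", "cy" (the principal point, pixels), "R" (3x3) and "t" (3): a world point X has camera coordinates R X + t; the wrist camera has in their place "T_tool_cam" (4x4, takes a point from camera to tool coordinates, whose origin is the TCP and whose axes are the flange's). Camera axes: x right, y down, z forward; pixel columns grow to the right and rows downward; lengths in mm; the calibration is good to about 2 mm. A picture is of the moment at which its call begins: read the wrist's pose just before it. camera_model takes no time and is no camera call.
- bot.close_job(): hands the job in; it is judged then, once.
The state is a dict: "time": time; "joint_positions": joint angles; "dq": joint speeds; "tau": joint torques, N m; "tool_pos": TCP position; "tcp_rot": TCP orientation; "contact_force": force on the tool from outside, world axes, zero at the start; "moment": the same for the moment, N m; "grip_width": finger opening in mm; "finger_force": force on a finger pad.
Only numpy, scipy, OpenCV 4.12 (cv2) and the standard library are available. Lean on these libraries where they do the work, as an engineer would, in place of code of your own. Each camera call takes 0.05 s, during which the arm holds its last target. There are 200 camera calls.

## Working session

There is one attempt and no reset: what is moved stays moved. The work goes in short steps, Python scripts to look and compute and a tool call to move; the robot and the scene stay as the last step left them, time stands still between calls to the robot, and variables do not carry over. Pictures are saved under pics/ and viewed, at most 10 in all, crops included, and the job is handed in when it is done.

Besides the shell and the picture viewer there is one more tool, called after "Emit:" in YAML: its name, and indented under it one key for each argument. send_rows: Moves the arm, as the interface text tells. Its arguments: {"type":"object","properties":{"rows":{"type":"array","items":{"type":"object","properties":{"x":{"type":"number","minimum":-1,"maximum":1},"y":{"type":"number","minimum":-1,"maximum":1},"z":{"type":"number","minimum":-1,"maximum":1},"ax":{"type":"number","minimum":-1,"maximum":1},"ay":{"type":"number","minimum":-1,"maximum":1},"az":{"type":"number","minimum":-1,"maximum":1},"jaw":{"type":"number"}}}}},"required":["rows"]}

```bash
mkdir -p pics
python3 - <<'E'
from plant import bot
import cv2,numpy as np
for n in("scene","top"):
    p,d=bot.capture(n); cv2.imwrite(f"pics/{n}0.png",p[:,:,::-1]); np.savez(f"{n}0.npz",p=p,d=d)
    print({k:np.round(v,3).tolist() for k,v in bot.camera_model(n).items()})
o=bot.get_obs();print(o["time"],o["tool_pos"],o["tcp_rot"],o["grip_width"])
print(bot.camera_model("wrist"))
E
```

```text
{'vertical_fov': 47.19, 'cx': 279.252, 'cy': 218.231, 'R': [[0.822, -0.57, -0.003], [-0.444, -0.636, -0.631], [0.358, 0.52, -0.775]], 't': [-432.181, 330.405, 1482.537]}
{'vertical_fov': 45.79, 'cx': 274.948, 'cy': 205.924, 'R': [[-0.069, -0.998, -0.007], [-0.952, 0.067, -0.3], [0.299, -0.014, -0.954]], 't': [83.72, 574.286, 1343.652]}
0.1 [169.30835555 496.56792988 226.12616293] [-3.14024221e+00 -2.08072009e-04  2.81281174e+00] 91.78560290060742
{'vertical_fov': 62.160817234285524, 'cx': 280.091467394962, 'cy': 207.67007928769405, 'T_tool_cam': array([[ 1.15920081e-03, -9.65223669e-01, -2.61422884e-01,
         7.08587303e+01],
       [ 9.99998317e-01,  1.49067778e-03, -1.06967919e-03,
        -8.32118382e-01],
       [ 1.42217696e-03, -2.61421204e-01,  9.65223773e-01,
        -1.57489313e+02],
       [ 0.00000000e+00,  0.00000000e+00,  0.00000000e+00,
         1.00000000e+00]])}
```

View pics/scene0.png

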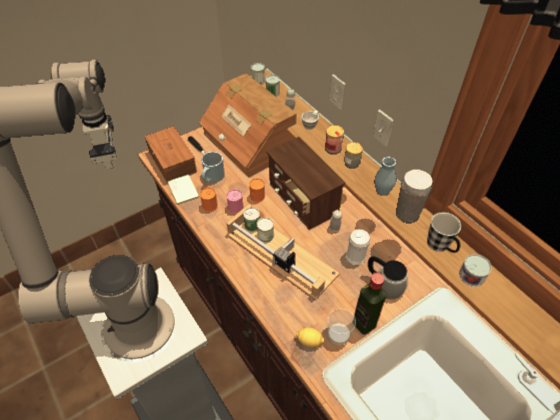

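View pics/top0.png

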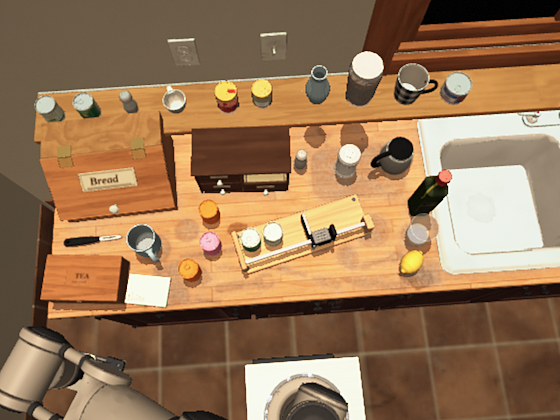

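The scene view shows the rack around (285,258), with the black stop at (285,255). The top view shows the tins at (250,240) and (273,233), the stop at (318,236), the end block near (367,222) and the cheek at (239,248). The only stop-like thing is the one black carriage on the rack. The look-alikes are the orange tins (208,210) and (189,269) and the pink tin (210,243), none of them on the rack. Next is a close crop to check.

```bash
cat > h.py <<'E'
import numpy as np,cv2
from plant import bot
def cam(n,T=None):
    m=bot.camera_model(n); f=210/np.tan(np.radians(m["vertical_fov"]/2))
    return m,f
def ray(n,u,v,z):
    m,f=cam(n);R=np.array(m["R"]);t=np.array(m["t"])
    d=R.T@np.array([(u-m["cx"])/f,(v-m["cy"])/f,1]);c=-R.T@t
    return c+d*(z-c[2])/d[2]
def cloud(n,d):
    m,f=cam(n);R=np.array(m["R"]);t=np.array(m["t"])
    v,u=np.mgrid[:420,:560]
    P=np.stack([(u-m["cx"])/f*d,(v-m["cy"])/f*d,d],-1)
    return (P-t)@R
E
python3 - <<'E'
from h import *
a=np.load("top0.npz");p,d=a["p"],a["d"]
c=p[185:280,225:385,::-1]
cv2.imwrite("pics/topcrop.png",cv2.resize(c,None,fx=5,fy=5,interpolation=cv2.INTER_CUBIC))
W=cloud("top",d)
for u,v in[(318,236),(250,240),(367,222),(240,250)]:print(u,v,W[v,u].round(),d[v,u])
E
```

```text
318 236 [480. -71.  92.] 1400.5094
250 240 [484. 121.  84.] 1406.6068
367 222 [ 516. -217.   76.] 1429.1046
240 250 [460. 151.  71.] 1411.3734
```

View pics/topcrop.png

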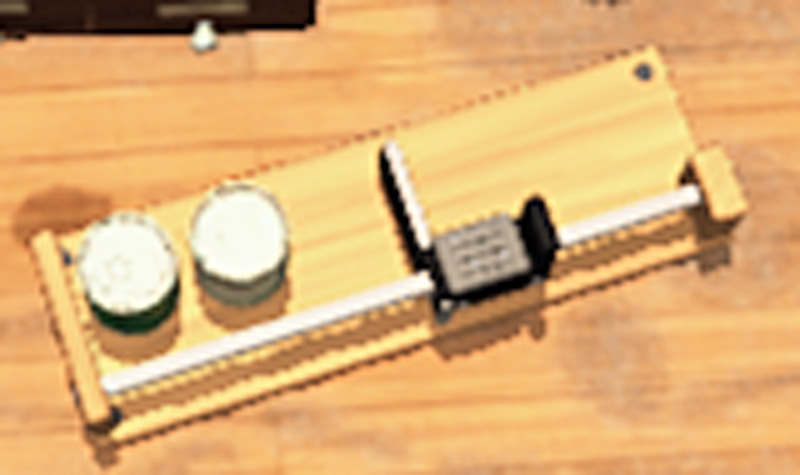

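The crop confirms the stop: ribbed grey tab at crop (483,253), black upright at (540,235), bar from (105,387) to (697,195), end block at (720,190).

Run:
```python
from h import *
g=lambda u,v,z:ray("top",225+u/5-.4,185+v/5-.4,z)
tab=g(483,253,91);b1=g(105,387,59);b2=g(697,195,59);up=g(537,215,113)
print(tab.round(1),b1.round(1),b2.round(1),up.round(1))
dr=(b2-b1)[:2];L=np.hypot(*dr);dr/=L
n=np.array([-dr[1],dr[0]])
print("dir to home",dr,"len",L,"ang",np.degrees(np.arctan2(dr[1],dr[0])), "tab off bar",(tab-b1)[:2]@n,"along",(tab-b1)[:2]@dr,"up off",(up-b1)[:2]@n,(up-b1)[:2]@dr)
o=bot.get_obs();print(o["tool_pos"],o["tcp_rot"])
```

```text
[482.3 -80.6  91. ] [427.2 137.7  59. ] [ 515.9 -211.4   59. ] [ 496.6 -110.4  113. ]
dir to home [ 0.24640509 -0.96916693] len 360.19979701069695 ang -75.73511485080749 tab off bar -0.35408624611713807 along 225.22827943242672 up off 6.099464386238485 257.59707706272184
[169.30835555 496.56792988 226.12616293] [-3.14024221e+00 -2.08072009e-04  2.81281174e+00]
```

Emit:
send_rows:
  rows:
    - {"x": -0.12,"y": -0.11,"jaw": -1}
    - {"x": -0.24,"y": -0.23,"jaw": -1}
    - {"x": -0.36,"y": -0.34,"jaw": -1}
    - {"x": -0.48,"y": -0.45,"jaw": -1}
    - {"x": -0.6,"y": -0.57,"jaw": -1}
    - {"x": -0.72,"y": -0.68,"jaw": -1}
    - {"x": -0.84,"y": -0.8,"jaw": -1}
    - {"x": -0.95,"y": -0.9,"jaw": -1}
    - {"x": -0.95,"y": -0.9,"jaw": -1}
    - {"x": -0.95,"y": -0.9,"jaw": -1}

```text
schema error: expected keys x, y, z, ax, ay, az, jaw
```

Emit:
send_rows:
  rows:
    - {"x": -0.12,"y": -0.11,"jaw": -1}
    - {"x": -0.24,"y": -0.23,"jaw": -1}
    - {"x": -0.36,"y": -0.34,"jaw": -1}
    - {"x": -0.48,"y": -0.45,"jaw": -1}
    - {"x": -0.6,"y": -0.57,"jaw": -1}
    - {"x": -0.72,"y": -0.68,"jaw": -1}
    - {"x": -0.84,"y": -0.8,"jaw": -1}
    - {"x": -0.95,"y": -0.9,"jaw": -1}
    - {"x": -0.95,"y": -0.9,"jaw": -1}
    - {"x": -0.95,"y": -0.9,"jaw": -1}

```text
schema error: expected keys x, y, z, ax, ay, az, jaw
```

Emit:
send_rows:
  rows:
    - {"x": -0.1,"y": -0.08,"z": 0.02,"az": -0.1,"jaw": -1}
    - {"x": -0.2,"y": -0.16,"z": 0.05,"az": -0.2,"jaw": -1}
    - {"x": -0.3,"y": -0.24,"z": 0.08,"az": -0.3,"jaw": -1}
    - {"x": -0.4,"y": -0.32,"z": 0.1,"az": -0.4,"jaw": -1}
    - {"x": -0.5,"y": -0.42,"z": 0.13,"az": -0.5,"jaw": -1}
    - {"x": -0.5,"y": -0.42,"z": 0.15,"az": -0.55,"jaw": -1}
    - {"x": -0.5,"y": -0.42,"z": 0.15,"az": -0.55,"jaw": -1}
    - {"x": -0.5,"y": -0.42,"z": 0.15,"az": -0.55,"jaw": -1}
    - {"x": -0.5,"y": -0.42,"z": 0.15,"az": -0.55,"jaw": -1}
    - {"x": -0.5,"y": -0.42,"z": 0.15,"az": -0.55,"jaw": -1}

```text
schema error: expected keys x, y, z, ax, ay, az, jaw
```

Run:
```python
from h import *
o=bot.get_obs();p,d=bot.capture("wrist");cv2.imwrite("pics/w1.png",p[:,:,::-1]);np.savez("w1.npz",p=p,d=d,pos=o["tool_pos"],rot=o["tcp_rot"])
for k in("time","tool_pos","tcp_rot","joint_positions","contact_force","grip_width"):print(k,np.round(o[k],2))
```

```text
time 0.1
tool_pos [169.31 496.57 226.13]
tcp_rot [-3.14 -0.    2.81]
joint_positions [ 1.1   0.34  1.52  0.    1.28 -0.15]
contact_force [-0.24 -0.19 -1.16]
grip_width 91.79
```

View pics/w1.png

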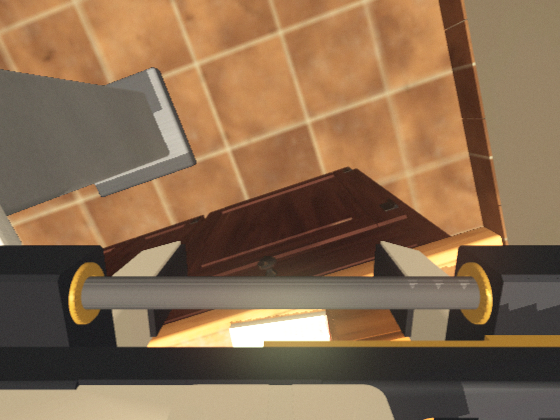

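Nothing moved, because each row needs all seven keys. The picture just shows the open fingers at the start pose over the cabinet edge. I'm resending with full rows.

Emit:
send_rows:
  rows:
    - {"x": -0.12,"y": -0.11,"z": 0,"ax": 0,"ay": 0,"az": 0,"jaw": -1}
    - {"x": -0.24,"y": -0.23,"z": 0,"ax": 0,"ay": 0,"az": 0,"jaw": -1}
    - {"x": -0.36,"y": -0.34,"z": 0,"ax": 0,"ay": 0,"az": 0,"jaw": -1}
    - {"x": -0.48,"y": -0.45,"z": 0,"ax": 0,"ay": 0,"az": 0,"jaw": -1}
    - {"x": -0.6,"y": -0.57,"z": 0,"ax": 0,"ay": 0,"az": 0,"jaw": -1}
    - {"x": -0.72,"y": -0.68,"z": 0,"ax": 0,"ay": 0,"az": 0,"jaw": -1}
    - {"x": -0.84,"y": -0.8,"z": 0,"ax": 0,"ay": 0,"az": 0,"jaw": -1}
    - {"x": -0.95,"y": -0.9,"z": 0,"ax": 0,"ay": 0,"az": 0,"jaw": -1}
    - {"x": -0.95,"y": -0.9,"z": 0,"ax": 0,"ay": 0,"az": 0,"jaw": -1}
    - {"x": -0.95,"y": -0.9,"z": 0,"ax": 0,"ay": 0,"az": 0,"jaw": -1}

```text
time: 1.4
tool_pos: [291.0, 265.6, 226.7]
tcp_rot: [3.141, -0.0, 2.812]
contact_force: [-0.5, 0.1, 0.6]
grip_width: 0.9
finger_force: 0.0
```

Emit:
send_rows:
  rows:
    - {"x": -0.12,"y": -0.11,"z": 0,"ax": 0,"ay": 0,"az": 0,"jaw": -1}
    - {"x": -0.24,"y": -0.23,"z": 0,"ax": 0,"ay": 0,"az": 0,"jaw": -1}
    - {"x": -0.36,"y": -0.34,"z": 0,"ax": 0,"ay": 0,"az": 0,"jaw": -1}
    - {"x": -0.48,"y": -0.45,"z": 0,"ax": 0,"ay": 0,"az": 0,"jaw": -1}
    - {"x": -0.6,"y": -0.57,"z": 0,"ax": 0,"ay": 0,"az": 0,"jaw": -1}
    - {"x": -0.72,"y": -0.68,"z": 0,"ax": 0,"ay": 0,"az": 0,"jaw": -1}
    - {"x": -0.84,"y": -0.8,"z": 0,"ax": 0,"ay": 0,"az": 0,"jaw": -1}
    - {"x": -0.95,"y": -0.9,"z": 0,"ax": 0,"ay": 0,"az": 0,"jaw": -1}
    - {"x": -0.95,"y": -0.9,"z": 0,"ax": 0,"ay": 0,"az": 0,"jaw": -1}
    - {"x": -0.95,"y": -0.9,"z": 0,"ax": 0,"ay": 0,"az": 0,"jaw": -1}

```text
time: 2.65
tool_pos: [412.5, 34.6, 226.5]
tcp_rot: [3.141, -0.001, 2.814]
contact_force: [0.0, 0.1, 0.2]
grip_width: 0.4
finger_force: 0.0
```

Emit:
send_rows:
  rows:
    - {"x": -0.1,"y": -0.08,"z": 0.02,"ax": 0,"ay": 0,"az": -0.1,"jaw": -1}
    - {"x": -0.2,"y": -0.16,"z": 0.05,"ax": 0,"ay": 0,"az": -0.2,"jaw": -1}
    - {"x": -0.3,"y": -0.24,"z": 0.08,"ax": 0,"ay": 0,"az": -0.3,"jaw": -1}
    - {"x": -0.4,"y": -0.32,"z": 0.1,"ax": 0,"ay": 0,"az": -0.4,"jaw": -1}
    - {"x": -0.5,"y": -0.42,"z": 0.13,"ax": 0,"ay": 0,"az": -0.5,"jaw": -1}
    - {"x": -0.5,"y": -0.42,"z": 0.15,"ax": 0,"ay": 0,"az": -0.55,"jaw": -1}
    - {"x": -0.5,"y": -0.42,"z": 0.15,"ax": 0,"ay": 0,"az": -0.55,"jaw": -1}
    - {"x": -0.5,"y": -0.42,"z": 0.15,"ax": 0,"ay": 0,"az": -0.55,"jaw": -1}
    - {"x": -0.5,"y": -0.42,"z": 0.15,"ax": 0,"ay": 0,"az": -0.55,"jaw": -1}
    - {"x": -0.5,"y": -0.42,"z": 0.15,"ax": 0,"ay": 0,"az": -0.55,"jaw": -1}

```text
time: 3.9
tool_pos: [480.5, -78.0, 196.9]
tcp_rot: [-3.141, 0.0, -2.894]
contact_force: [-0.5, 0.1, 0.5]
grip_width: 0.6
finger_force: 0.0
```

Run:
```python
from h import *
o=bot.get_obs();p,d=bot.capture("wrist");cv2.imwrite("pics/w2.png",p[:,:,::-1]);np.savez("w2.npz",p=p,d=d,pos=o["tool_pos"],rot=o["tcp_rot"])
for k in("time","tool_pos","tcp_rot","joint_positions","contact_force","grip_width"):print(k,np.round(o[k],2))
```

```text
time 3.9
tool_pos [480.46 -78.04 196.93]
tcp_rot [-3.14  0.   -2.89]
joint_positions [-0.32  0.3   1.67  0.    1.17 -2.14]
contact_force [-0.51  0.11  0.48]
grip_width 0.57
```

View pics/w2.png

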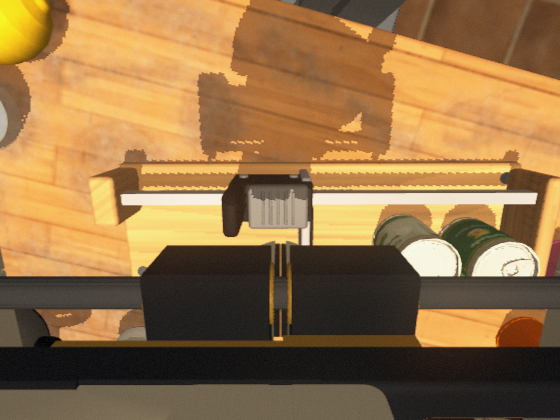

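The wrist view shows the bar level (row ~199, columns 122–537), so the yaw is right. The tab spans about (249–308, 182–228), the upright is at columns 223–247, and the end block ends at column 122.

```bash
cat >> h.py <<'E'
from scipy.spatial.transform import Rotation as Ro
def wray(u,v,z,pos,rot):
    m,f=cam("wrist");T=np.array(m["T_tool_cam"]);R=Ro.from_euler("xyz",rot).as_matrix()
    c=R@T[:3,3]+pos; d=R@T[:3,:3]@np.array([(u-m["cx"])/f,(v-m["cy"])/f,1])
    return c+d*(z-c[2])/d[2]
E
python3 - <<'E'
from h import *
a=np.load("w2.npz");R=Ro.from_euler("xyz",a["rot"]).as_matrix()
for n,u,v,z in[("tab TL",249,183,91),("tab BR",308,228,91),("tab c",278,206,91),("upright face top",244,207,113),("bar home end",122,199,59),("bar left",537,199,59)]:
    w=wray(u,v,z,a["pos"],a["rot"]);print(n,w.round(1),"in tool",(R.T@(w-a["pos"])).round(1))
print(a["d"][206,278],a["d"][190:222,255:300].min(),a["d"][190:222,255:300].max())
E
```

```text
tab TL [ 467.4 -106.6   91. ] in tool [ 19.7 -24.5 105.9]
tab BR [491.3 -53.   91. ] in tool [-16.6  21.7 105.9]
tab c [479.7 -80.5  91. ] in tool [  1.4  -2.2 105.9]
upright face top [ 480.7 -105.3  113. ] in tool [  6.5 -26.4  83.9]
bar home end [ 515.3 -212.2   59. ] in tool [  -0.9 -138.6  137.9]
bar left [426.2 138.6  59. ] in tool [ -0.4 223.3 137.9]
272.84674 0.0 278.9958
```

Emit:
send_rows:
  rows:
    - {"x": 0.007,"y": -0.03,"z": 0.12,"ax": 0,"ay": 0,"az": 0,"jaw": -1}
    - {"x": 0.007,"y": -0.03,"z": 0.24,"ax": 0,"ay": 0,"az": 0,"jaw": -1}
    - {"x": 0.007,"y": -0.03,"z": 0.36,"ax": 0,"ay": 0,"az": 0,"jaw": -1}
    - {"x": 0.007,"y": -0.03,"z": 0.46,"ax": 0,"ay": 0,"az": 0,"jaw": -1}
    - {"x": 0.007,"y": -0.03,"z": 0.5,"ax": 0,"ay": 0,"az": 0,"jaw": -1}
    - {"x": 0.007,"y": -0.03,"z": 0.52,"ax": 0,"ay": 0,"az": 0,"jaw": -1}
    - {"x": 0.007,"y": -0.03,"z": 0.535,"ax": 0,"ay": 0,"az": 0,"jaw": -1}
    - {"x": 0.007,"y": -0.03,"z": 0.55,"ax": 0,"ay": 0,"az": 0,"jaw": -1}
    - {"x": 0.007,"y": -0.03,"z": 0.56,"ax": 0,"ay": 0,"az": 0,"jaw": -1}
    - {"x": 0.007,"y": -0.03,"z": 0.56,"ax": 0,"ay": 0,"az": 0,"jaw": -1}

```text
time: 5.2
tool_pos: [481.0, -84.6, 85.1]
tcp_rot: [-3.141, 0.001, -2.894]
contact_force: [-0.3, -0.8, 5.7]
grip_width: 0.7
finger_force: 2.5
```

5.7 N at z = 85 means the tab is pressed about 7 mm, so the ratchet is free. I'll push slowly towards home.

Emit:
send_rows:
  rows:
    - {"x": 0,"y": -0.03,"z": 0.003,"ax": 0,"ay": 0,"az": 0,"jaw": -1}
    - {"x": 0,"y": -0.06,"z": 0.003,"ax": 0,"ay": 0,"az": 0,"jaw": -1}
    - {"x": 0,"y": -0.09,"z": 0.003,"ax": 0,"ay": 0,"az": 0,"jaw": -1}
    - {"x": 0,"y": -0.13,"z": 0.003,"ax": 0,"ay": 0,"az": 0,"jaw": -1}
    - {"x": 0,"y": -0.17,"z": 0.003,"ax": 0,"ay": 0,"az": 0,"jaw": -1}
    - {"x": 0,"y": -0.21,"z": 0.003,"ax": 0,"ay": 0,"az": 0,"jaw": -1}
    - {"x": 0,"y": -0.25,"z": 0.003,"ax": 0,"ay": 0,"az": 0,"jaw": -1}
    - {"x": 0,"y": -0.29,"z": 0.003,"ax": 0,"ay": 0,"az": 0,"jaw": -1}
    - {"x": 0,"y": -0.33,"z": 0.003,"ax": 0,"ay": 0,"az": 0,"jaw": -1}
    - {"x": 0,"y": -0.35,"z": 0.003,"ax": 0,"ay": 0,"az": 0,"jaw": -1}

```text
time: 6.45
tool_pos: [498.3, -152.6, 84.6]
tcp_rot: [-3.141, 0.001, -2.895]
contact_force: [-0.3, 2.7, 4.6]
grip_width: 0.3
finger_force: 2.6
```

Run:
```python
from h import *
o=bot.get_obs();p,d=bot.capture("wrist");cv2.imwrite("pics/w3.png",p[130:300,60:460,::-1].repeat(2,0).repeat(2,1))
for k in("time","tool_pos","tcp_rot","contact_force"):print(k,np.round(o[k],2))
```

```text
time 6.45
tool_pos [ 498.27 -152.55   84.61]
tcp_rot [-3.14  0.   -2.89]
contact_force [-0.34  2.66  4.58]
```

View pics/w3.png

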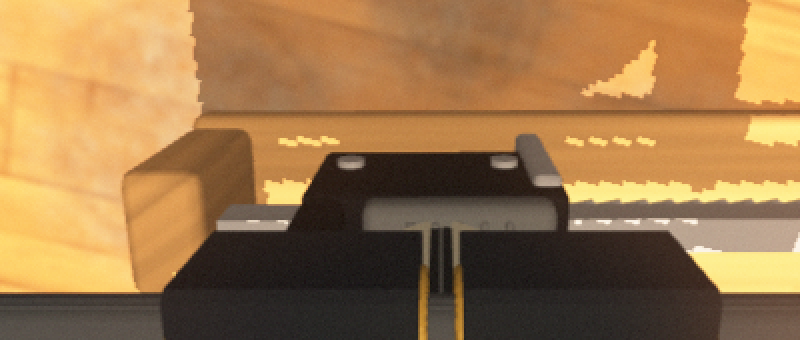

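The stop slides well at about 2.7 N. The carriage's end (crop column ~300) is still some 15–20 mm from the end block (~253), so I'll continue gently.

Emit:
send_rows:
  rows:
    - {"x": 0,"y": -0.01,"z": 0,"ax": 0,"ay": 0,"az": 0,"jaw": -1}
    - {"x": 0,"y": -0.02,"z": 0,"ax": 0,"ay": 0,"az": 0,"jaw": -1}
    - {"x": 0,"y": -0.03,"z": 0,"ax": 0,"ay": 0,"az": 0,"jaw": -1}
    - {"x": 0,"y": -0.04,"z": 0,"ax": 0,"ay": 0,"az": 0,"jaw": -1}
    - {"x": 0,"y": -0.05,"z": 0,"ax": 0,"ay": 0,"az": 0,"jaw": -1}
    - {"x": 0,"y": -0.06,"z": 0,"ax": 0,"ay": 0,"az": 0,"jaw": -1}
    - {"x": 0,"y": -0.065,"z": 0,"ax": 0,"ay": 0,"az": 0,"jaw": -1}
    - {"x": 0,"y": -0.07,"z": 0,"ax": 0,"ay": 0,"az": 0,"jaw": -1}
    - {"x": 0,"y": -0.075,"z": 0,"ax": 0,"ay": 0,"az": 0,"jaw": -1}
    - {"x": 0,"y": -0.08,"z": 0,"ax": 0,"ay": 0,"az": 0,"jaw": -1}

```text
time: 7.75
tool_pos: [502.2, -167.8, 84.7]
tcp_rot: [-3.141, 0.001, -2.895]
contact_force: [0.5, 1.8, 5.1]
grip_width: 0.5
finger_force: 2.6
```

Emit:
send_rows:
  rows:
    - {"x": 0,"y": -0.005,"z": 0,"ax": 0,"ay": 0,"az": 0,"jaw": -1}
    - {"x": 0,"y": -0.01,"z": 0,"ax": 0,"ay": 0,"az": 0,"jaw": -1}
    - {"x": 0,"y": -0.015,"z": 0,"ax": 0,"ay": 0,"az": 0,"jaw": -1}
    - {"x": 0,"y": -0.02,"z": 0,"ax": 0,"ay": 0,"az": 0,"jaw": -1}
    - {"x": 0,"y": -0.025,"z": 0,"ax": 0,"ay": 0,"az": 0,"jaw": -1}
    - {"x": 0,"y": -0.03,"z": 0,"ax": 0,"ay": 0,"az": 0,"jaw": -1}
    - {"x": 0,"y": -0.03,"z": 0,"ax": 0,"ay": 0,"az": 0,"jaw": -1}
    - {"x": 0,"y": -0.03,"z": 0,"ax": 0,"ay": 0,"az": 0,"jaw": -1}
    - {"x": 0,"y": -0.03,"z": 0,"ax": 0,"ay": 0,"az": 0,"jaw": -1}
    - {"x": 0,"y": -0.03,"z": 0,"ax": 0,"ay": 0,"az": 0,"jaw": -1}

```text
time: 9.0
tool_pos: [503.7, -173.7, 84.7]
tcp_rot: [-3.141, 0.002, -2.894]
contact_force: [0.9, 1.4, 4.8]
grip_width: 0.2
finger_force: 2.6
```

Emit:
send_rows:
  rows:
    - {"x": 0,"y": -0.005,"z": 0,"ax": 0,"ay": 0,"az": 0,"jaw": -1}
    - {"x": 0,"y": -0.01,"z": 0,"ax": 0,"ay": 0,"az": 0,"jaw": -1}
    - {"x": 0,"y": -0.015,"z": 0,"ax": 0,"ay": 0,"az": 0,"jaw": -1}
    - {"x": 0,"y": -0.02,"z": 0,"ax": 0,"ay": 0,"az": 0,"jaw": -1}
    - {"x": 0,"y": -0.025,"z": 0,"ax": 0,"ay": 0,"az": 0,"jaw": -1}
    - {"x": 0,"y": -0.03,"z": 0,"ax": 0,"ay": 0,"az": 0,"jaw": -1}
    - {"x": 0,"y": -0.03,"z": 0,"ax": 0,"ay": 0,"az": 0,"jaw": -1}
    - {"x": 0,"y": -0.03,"z": 0,"ax": 0,"ay": 0,"az": 0,"jaw": -1}
    - {"x": 0,"y": -0.03,"z": 0,"ax": 0,"ay": 0,"az": 0,"jaw": -1}
    - {"x": 0,"y": -0.03,"z": 0,"ax": 0,"ay": 0,"az": 0,"jaw": -1}

```text
time: 10.25
tool_pos: [504.5, -178.7, 84.4]
tcp_rot: [3.14, 0.0, -2.894]
contact_force: [-0.0, 4.6, 6.1]
grip_width: 0.1
finger_force: 2.7
```

Run:
```python
from h import *
o=bot.get_obs();p,d=bot.capture("wrist");cv2.imwrite("pics/w4.png",p[130:300,60:460,::-1].repeat(2,0).repeat(2,1))
for k in("time","tool_pos","tcp_rot","contact_force"):print(k,np.round(o[k],2))
```

```text
time 10.25
tool_pos [ 504.49 -178.75   84.38]
tcp_rot [ 3.14  0.   -2.89]
contact_force [-0.01  4.59  6.11]
```

View pics/w4.png

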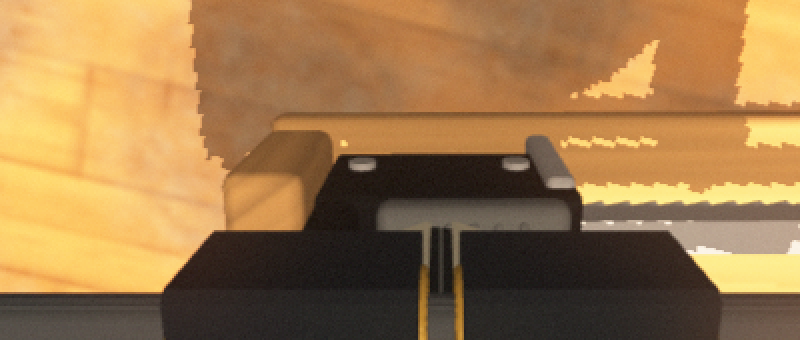

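The carriage now looks flush with the end block (crop column ~325) and the force is rising. I'll push a little more to confirm it's hard home.

Emit:
send_rows:
  rows:
    - {"x": 0,"y": -0.005,"z": 0,"ax": 0,"ay": 0,"az": 0,"jaw": -1}
    - {"x": 0,"y": -0.01,"z": 0,"ax": 0,"ay": 0,"az": 0,"jaw": -1}
    - {"x": 0,"y": -0.015,"z": 0,"ax": 0,"ay": 0,"az": 0,"jaw": -1}
    - {"x": 0,"y": -0.02,"z": 0,"ax": 0,"ay": 0,"az": 0,"jaw": -1}
    - {"x": 0,"y": -0.02,"z": 0,"ax": 0,"ay": 0,"az": 0,"jaw": -1}
    - {"x": 0,"y": -0.02,"z": 0,"ax": 0,"ay": 0,"az": 0,"jaw": -1}
    - {"x": 0,"y": -0.02,"z": 0,"ax": 0,"ay": 0,"az": 0,"jaw": -1}
    - {"x": 0,"y": -0.02,"z": 0,"ax": 0,"ay": 0,"az": 0,"jaw": -1}
    - {"x": 0,"y": -0.02,"z": 0,"ax": 0,"ay": 0,"az": 0,"jaw": -1}
    - {"x": 0,"y": -0.02,"z": 0,"ax": 0,"ay": 0,"az": 0,"jaw": -1}

```text
time: 11.55
tool_pos: [505.2, -181.8, 84.3]
tcp_rot: [3.139, -0.0, -2.894]
contact_force: [-0.9, 6.7, 7.2]
grip_width: 0.6
finger_force: 4.4
```

Emit:
send_rows:
  rows:
    - {"x": 0,"y": -0.005,"z": 0,"ax": 0,"ay": 0,"az": 0,"jaw": -1}
    - {"x": 0,"y": -0.01,"z": 0,"ax": 0,"ay": 0,"az": 0,"jaw": -1}
    - {"x": 0,"y": -0.015,"z": 0,"ax": 0,"ay": 0,"az": 0,"jaw": -1}
    - {"x": 0,"y": -0.02,"z": 0,"ax": 0,"ay": 0,"az": 0,"jaw": -1}
    - {"x": 0,"y": -0.025,"z": 0,"ax": 0,"ay": 0,"az": 0,"jaw": -1}
    - {"x": 0,"y": -0.025,"z": 0,"ax": 0,"ay": 0,"az": 0,"jaw": -1}
    - {"x": 0,"y": -0.025,"z": 0,"ax": 0,"ay": 0,"az": 0,"jaw": -1}
    - {"x": 0,"y": -0.025,"z": 0,"ax": 0,"ay": 0,"az": 0,"jaw": -1}
    - {"x": 0,"y": -0.025,"z": 0,"ax": 0,"ay": 0,"az": 0,"jaw": -1}
    - {"x": 0,"y": -0.025,"z": 0,"ax": 0,"ay": 0,"az": 0,"jaw": -1}

```text
time: 12.8
tool_pos: [505.1, -182.0, 84.3]
tcp_rot: [3.131, -0.002, -2.894]
contact_force: [-4.0, 25.9, 15.9]
grip_width: 0.2
finger_force: 14.0
```

Run:
```python
from h import *
o=bot.get_obs();p,d=bot.capture("wrist");cv2.imwrite("pics/w5.png",p[130:300,60:460,::-1].repeat(2,0).repeat(2,1))
for k in("time","tool_pos","tcp_rot","contact_force"):print(k,np.round(o[k],2))
```

```text
time 12.8
tool_pos [ 505.14 -182.03   84.33]
tcp_rot [ 3.13 -0.   -2.89]
contact_force [-3.95 25.94 15.94]
```

View pics/w5.png

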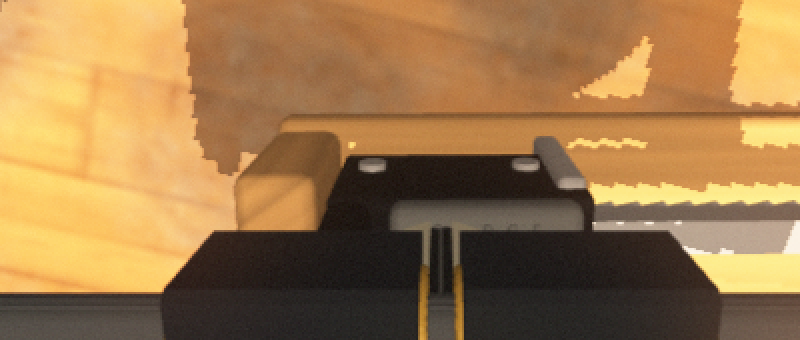

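Hard stop: 26 N with no further motion, and the carriage face meets the block at crop (330,190). The stop is home. I'll unload while keeping a slight push, then lift straight up.

Emit:
send_rows:
  rows:
    - {"x": 0,"y": 0.01,"z": 0,"ax": 0,"ay": 0,"az": 0,"jaw": -1}
    - {"x": 0,"y": 0.02,"z": 0,"ax": 0,"ay": 0,"az": 0,"jaw": -1}
    - {"x": 0,"y": 0.022,"z": -0.02,"ax": 0,"ay": 0,"az": 0,"jaw": -1}
    - {"x": 0,"y": 0.022,"z": -0.05,"ax": 0,"ay": 0,"az": 0,"jaw": -1}
    - {"x": 0,"y": 0.025,"z": -0.1,"ax": 0,"ay": 0,"az": 0,"jaw": -1}
    - {"x": 0,"y": 0.03,"z": -0.2,"ax": 0,"ay": 0,"az": 0,"jaw": -1}
    - {"x": 0,"y": 0.03,"z": -0.35,"ax": 0,"ay": 0,"az": 0,"jaw": -1}
    - {"x": 0,"y": 0.03,"z": -0.5,"ax": 0,"ay": 0,"az": 0,"jaw": -1}
    - {"x": 0,"y": 0.03,"z": -0.65,"ax": 0,"ay": 0,"az": 0,"jaw": -1}
    - {"x": 0,"y": 0.03,"z": -0.75,"ax": 0,"ay": 0,"az": 0,"jaw": -1}

```text
time: 14.1
tool_pos: [505.7, -183.3, 236.3]
tcp_rot: [-3.139, 0.002, -2.895]
contact_force: [0.3, -0.4, 0.7]
grip_width: 0.2
finger_force: 0.0
```

Run:
```python
from h import *
o=bot.get_obs();p,d=bot.capture("wrist");cv2.imwrite("pics/w6.png",p[:,:,::-1])
for k in("time","tool_pos","tcp_rot","contact_force"):print(k,np.round(o[k],2))
```

```text
time 14.1
tool_pos [ 505.7  -183.29  236.35]
tcp_rot [-3.14  0.   -2.89]
contact_force [ 0.3  -0.42  0.73]
```

View pics/w6.png

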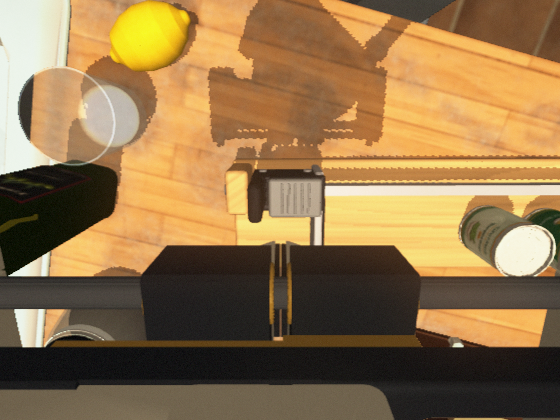

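The stop sits flush against the end block (columns 227–250, no bar visible between them). The tab is free, the hand is clear, and the tins, glass and bottle are still standing. Handing in.

```bash
python3 -c "
from plant import bot
print(bot.close_job())"
```

```text
the job is handed in; nothing more can be done
None
```

The stop is pushed fully home against the end block, the tab is released, the hand is clear, and the job was handed in at about 14 s; the final view showed the tins and nearby things in frame still standing (mug and shaker not rechecked).

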